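# Free a heater's exchange block and hold it raised on the ejector lever

### The arm

A 6-joint arm with a two-finger parallel gripper is mounted at the origin on the work surface. World frame = base frame: x ahead of the robot, y to its left, z up, the work surface at z = 0. Lengths are in mm, angles in degrees, forces in N, time in s.
With the tool pointing down it reaches from about 275 to 875 mm from the base axis. Payload 12.5 kg.
Tool frame: the origin (TCP) lies between the finger pads; the fingertips stand manip.finger_overhang ahead of it and the grasp point (between the pads) lies 6 mm ahead of it (manip.finger_overhang is the distance from the TCP to the fingertips, in mm); z points along the fingers, y is the line along which they close (so a half turn about z gives the same grasp; the last joint's range is limited). The gripper opens to 85 mm and grips with 20 to 120 N. Pads are 22 mm wide; open, the fingers measure 114 mm over their backs; the gripper's body (76 mm by 85 mm) begins 54 mm behind the grasp point. The pads swing forward as they close: fully open they stand 13 mm farther back than shut.
Start: joints at [59.782, 20.094, 94.641, -0, 65.266, -4.847], TCP at [235.627, 496.955, 256.29] pointing down, gripper open.
Joint ranges: [-157.81, 157.81], [-45, 120.19], [0.68, 151.7], [-89.99, 269.99], [4.06, 180], [-164.3, 164.3]. Speed limits (degrees/s): [127.2, 127.2, 159.86, 180, 180, 180].

### API

Orientations are given as a 3x3 rotation matrix whose columns are the frame's x, y, z axes.
In Python, from bench import manip gives the robot as it stands.
- The arm moves only by the tool play_rows, never from a script. Its argument "moves" is a list that holds one entry, the list of rows, each a list of 4 numbers: the shift along the tool's x, y, z in mm, then the turn about the tool's z in degrees. A call has 1 to 8 rows; each row shifts and turns the commanded pose from where the row before left it, along the tool's axes as they then stand; what a row does not reach is not made up. A row lasts 1/10 s, in which the tool goes at most 50 mm and 8.59 degrees, less where a joint would pass 70% of its speed; a pose out of reach is approached as far as the arm can. A call is refused whole if a number of a shift passes 50 or a number of a turn 8.59, either way. A call with a gripper value outside its range is refused whole. "fingers" is the opening, from 0 (shut) to 1 (fully open), set as the call begins (left out, the last holds). The fingers move at their own pace and stop on an object; "force" is the grip in N (left out, the last holds). Time passes only in rows, so rows that do not move let the fingers close. It gives the time, the measured TCP pose, the force, the opening and the grip force at its end, in the units of the state.
- manip.observe(): the state, without advancing time (a new reading comes with each control period).
- manip.capture(name): name is "side" or "top" or "wrist"; returns the picture (480x640x3 uint8, blue, green, red); there is no depth.
- manip.calibration(name): a dict with "fx", "fy", "cx", "cy" (pixels), "R" (3x3) and "t" (3): a world point X has camera coordinates R X + t; the wrist camera has in their place "hand_eye" (4x4, takes a point from camera to tool coordinates, whose origin is the TCP and whose axes are the flange's). Camera axes: x right, y down, z forward; pixel columns grow to the right and rows downward; lengths in mm; the calibration is good to about 2 mm. A picture is of the moment at which its call begins: read the wrist's pose just before it. calibration takes no time and is no camera call.
- manip.hand_in(): hands the job in; it is judged then, once.
The state is a dict: "time_s": time; "joint_positions": joint angles; "qd": joint speeds; "joint_efforts": joint torques, N m; "eef_pos": TCP position; "tcp_rot": TCP orientation; "contact_force": force on the tool from outside, world axes, zero at the start; "ft_torque": the same for the moment, N m; "grip_width": finger opening in mm; "gripper_force": force on a finger pad.
Only numpy, scipy, OpenCV 4.12 (cv2) and the standard library are available. Lean on these libraries where they do the work, as an engineer would, in place of code of your own. Each camera call takes 0.05 s, during which the arm holds its last target. There are 200 camera calls.

### The job

Free the heater's exchange block and raise it: take the T-key from its stand, give the slotted captive screw in the middle of the block its quarter turn anticlockwise to unlocked, and put the key back upright and fully down in its stand. Then swing the ejector lever on the heater's right side up to its highest lift point (lever arm straight up; past that the block sinks again) and finish while still holding it there, since it is sprung and drops when let go. Do not force the lever while the screw is locked, and do not disturb the bottle, the tube rack or the spare block.

Things in the scene. Friction and masses are not known exactly. Their poses are not given: they have to be found in the camera images.
- heater: Block heater fixed to the bench, beige-grey sheet metal, housing 210 x 200 mm, 92 mm high, sloping console with display and round keypad on its front (-x). Origin: on the bench, middle of its underside; x from front to back, y to its left, z up. On its deck, centred at x = 20 mm, y = 0, sits the exchange block: light grey, 130 x 180 mm, on a steel plate 140 x 228 x 10 mm.
- block_top (a point): Point on the exchange block's top face, near its back left corner, 147 mm above the bench with the block seated. The block is guided and can only rise straight up, by about 12.8 mm with the lever at its highest lift point.
- screw_slot (a point): Middle of the slot, level with the top of the captive screw's head, in the centre of the block's top, 159 mm above the bench. Steel head 25 mm across, 12 mm high. Slot 8 mm wide (bevelled to 12 mm at its mouth), 9 mm deep (its floor 150 mm above the bench), 25 mm long and open at both ends. Own x axis lies along the slot and turns with it; z up.
- screw (a joint): Angle of the captive screw, rad, growing anticlockwise seen from above. 0 = locked (slot across the heater, along its y axis); starts at 0 to 0.3. Unlocked = 1.57 (slot along the heater's x axis), stop at 1.65. Needs 0.04 N m and stays where it is left. Below about 1.2 its cross pin keeps the block down, so the lever cannot lift.
- lever_hinge (a point): Point on the lever's fixed pivot axis, 76 mm above the bench, 175 mm to the right of the heater's middle, beside lever_grip. Its axes are the heater's; the pivot axis is y.
- lever_grip (a point): Middle of the ejector lever's grip: a round black plastic sleeve, 18 mm diameter, 90 mm long, that spins freely on its spindle, parallel to the pivot axis and 100 mm from it, standing out to the right from a flat steel arm; this point is 51 mm out from the arm. Its y axis lies along the sleeve; its axes turn with the lever and at rest are the heater's.
- lever (a joint): Angle of the ejector lever, rad. 0 = at rest, arm pointing to the heater's front, 15 degrees below level (grip 50 mm above the bench); grows as the grip swings up and back. Highest lift at 1.833, arm straight up (grip 176 mm above the bench); beyond it the block sinks again; stop at 2.45. A spring (0.2 to 0.3 N m) returns it when let go; 4 to 8 N at the grip move it.
- key: Loose steel T-key, 110 g. Origin: middle of the blade's tip; z up the shaft, x along the handle bar and the blade's width. Blade 14 mm wide, 14 long, 5 thick (3.5 in its last 5 mm); shaft 12 mm diameter; collar 32 mm diameter, underside 52 mm from the tip; black bar 72 x 16 x 16 mm, middle 96 mm from the tip. Stands upright, collar on the stand's top: tip 18 mm, bar middle 114 mm above the bench.
- key_stand: Key stand, grey plastic block 56 x 56 mm and 70 mm high, fixed to the bench, with a hole of 22 mm diameter, 60 mm deep, in the middle of its top. Origin: centre of its underside, z up.
- reagent_bottle: Amber glass bottle, 48 mm diameter, 78 mm high, loose bystander. Origin: centre of its underside.
- tube_rack: White tube rack, 62 x 62 mm, 51 mm high over the tube caps, loose bystander. Origin: centre of its underside.
- spare_block: Spare exchange block, light grey, 130 x 180 x 45 mm, loose bystander lying on the bench to the right. Origin: centre of its underside.
There are look-alikes about, which are no part of the job. What is shaped like the key_stand but blue or yellow is not meant.

How it is judged:
By the outcome, as a careful person would: the job done as asked, in the order asked, and still so for the second after the job is handed in, while the arm keeps its last pose, push and grip.
It also fails if it takes over 67 s, if anything falls off the work surface, if the arm or the gripper's body presses on something with over 40 N, if the wrist force passes 120 N, or if a joint passes its speed limit or range.

## Working session

There is one attempt and no reset: what is moved stays moved. The work goes in short steps, Python scripts to look and compute and a tool call to move; the robot and the scene stay as the last step left them, time stands still between calls to the robot, and variables do not carry over. Pictures are saved under pics/ and viewed, at most 10 in all, crops included, and the job is handed in when it is done.

Besides the shell and the picture viewer there is one more tool, called after "Emit:" as name(argument=value, ...), one argument or row to a line, values as JSON. play_rows: Moves the arm, as the interface text tells. Its arguments: {"type":"object","properties":{"moves":{"type":"array","items":{"type":"array","items":{"type":"array","items":{"type":"number"}}}},"fingers":{"type":"number"},"force":{"type":"number"}},"required":["moves"]}

```bash
mkdir -p pics; python3 - <<'E'
from bench import manip
import cv2,numpy as np
for n in("side","top"):
    cv2.imwrite(f"pics/{n}0.png",manip.capture(n)); c=manip.calibration(n); print(n,{k:np.round(v,3).tolist() for k,v in c.items()})
o=manip.observe(); print(o, manip.finger_overhang, manip.calibration("wrist"))
E
```

```text
side {'fx': 622.882, 'fy': 622.882, 'cx': 321.396, 'cy': 241.183, 'R': [[0.987, -0.158, 0.018], [-0.107, -0.745, -0.659], [0.118, 0.649, -0.752]], 't': [-521.932, 125.115, 1447.395]}
top {'fx': 473.472, 'fy': 473.472, 'cx': 310.358, 'cy': 235.271, 'R': [[0.012, -1.0, -0.029], [-0.986, -0.007, -0.167], [0.167, 0.03, -0.985]], 't': [-2.891, 546.781, 1027.654]}
{'time_s': 0.1, 'joint_positions': array([ 5.97832561e+01,  2.01195529e+01,  9.46735081e+01, -1.48611018e-04,
        6.52670431e+01, -4.84676490e+00]), 'qd': array([-0.03584527, -0.06782736, -0.08533979,  0.03258112,  0.0218257 ,
        0.01013529]), 'joint_efforts': array([ 1.08562912e-03, -5.06845951e+01, -2.91868597e+01, -4.14099202e-05,
        2.70153192e-03, -5.49159950e-06]), 'eef_pos': array([235.48598831, 496.72775028, 255.82698575]), 'tcp_rot': array([[-9.03560359e-01,  4.28460502e-01, -5.25903593e-04],
       [ 4.28460816e-01,  9.03559907e-01, -9.07666759e-04],
       [ 8.62860466e-05, -1.04546078e-03, -9.99999450e-01]]), 'contact_force': array([ 0.25652694, -0.17937465,  0.63077238]), 'ft_torque': array([-0.02440251,  0.0254553 , -0.03204406]), 'gripper_force': 0.0, 'grip_width': 85.22906904724357} 25.0 {'fx': 338.25245080551434, 'fy': 338.25245080551434, 'cx': 315.4850889166978, 'cy': 239.7415264459672, 'hand_eye': array([[ 2.01489310e-04, -9.59542021e-01, -2.81565392e-01,
         7.17555393e+01],
       [ 9.99999980e-01,  1.95600783e-04,  4.90192908e-05,
         1.14060929e+00],
       [ 8.03834182e-06, -2.81565396e-01,  9.59542041e-01,
        -1.17759699e+02],
       [ 0.00000000e+00,  0.00000000e+00,  0.00000000e+00,
         1.00000000e+00]])}
```

View pics/top0.png

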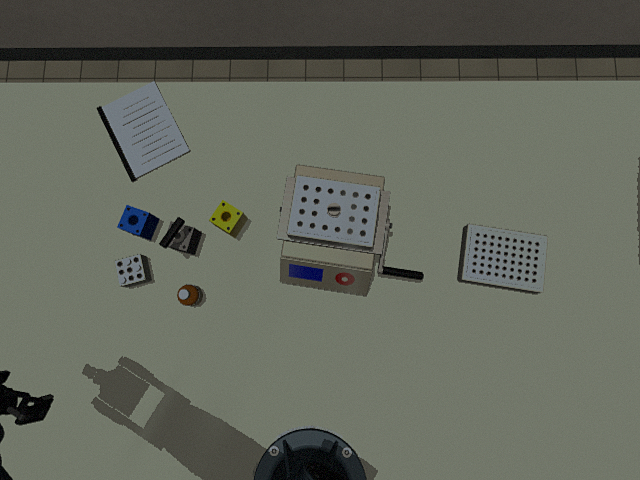

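View pics/side0.png

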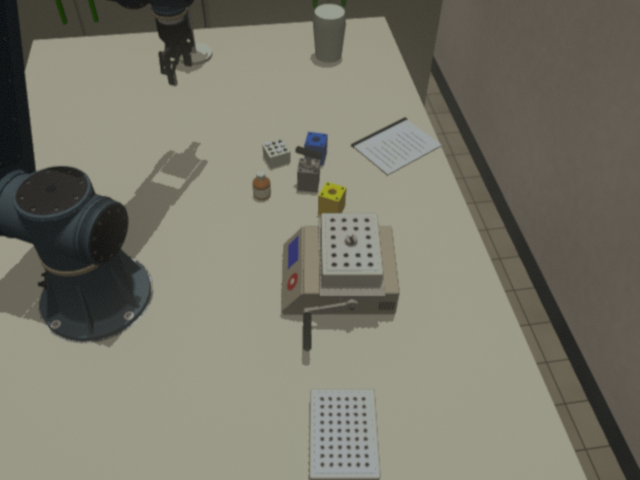

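The top picture shows the heater (330,230) with its lever grip (403,273), the spare block (503,258), the bottle (188,295) and the rack (131,270). 
Stand look-alikes are blue (137,220), yellow (227,217) and grey holding the black-barred key (183,237). By the description I choose the grey one, and I'll check it in a close crop.

```bash
python3 - <<'E'
import cv2,numpy as np
t=cv2.imread("pics/top0.png"); s=cv2.imread("pics/side0.png")
a=cv2.resize(t[195:265,110:210],(800,560),interpolation=cv2.INTER_CUBIC)
b=cv2.resize(t[150:300,270:430],(800,600)[0:2] if 0 else (640,600),interpolation=cv2.INTER_CUBIC)
cv2.imwrite("pics/c1.png",cv2.convertScaleAbs(a,alpha=1.5));cv2.imwrite("pics/c2.png",cv2.convertScaleAbs(b,alpha=1.3))
E
```

```text
(no output)
```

View pics/c1.png

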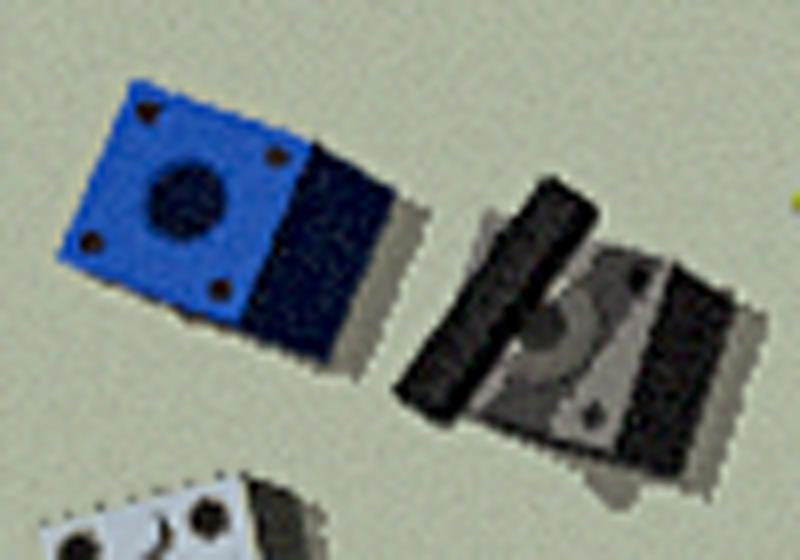

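View pics/c2.png

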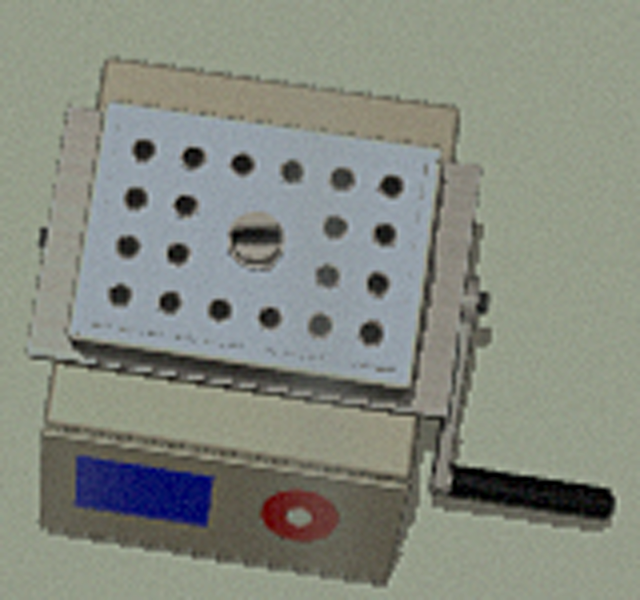

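The crops confirm it: the bar runs between (175,218) and (163,245), over the grey stand. The slot (334,209) is nearly across the heater, turned slightly anticlockwise. The lever grip runs from (384,270) to (423,276).

```bash
cat > h.py <<'E'
from bench import manip
import cv2,numpy as np
from scipy.optimize import least_squares
def cam(n,o=None):
    c=manip.calibration(n);K=np.array([[c['fx'],0,c['cx']],[0,c['fy'],c['cy']],[0,0,1.]])
    if n!='wrist': return K,np.array(c['R']),np.array(c['t'])
    o=o or manip.observe(); T=np.eye(4);T[:3,:3]=o['tcp_rot'];T[:3,3]=o['eef_pos']
    W=np.linalg.inv(T@c['hand_eye']); return K,W[:3,:3],W[:3,3]
def unproj(C,uv,z):
    K,R,t=C; d=R.T@np.linalg.solve(K,[uv[0],uv[1],1]); o=-R.T@t
    return o+d*(z-o[2])/d[2]
def proj(C,X):
    K,R,t=C; p=K@(R@np.asarray(X,float)+t); return p[:2]/p[2]
E
python3 - <<'E'
from h import *
C=cam('top'); np.set_printoptions(precision=1,suppress=True)
f=lambda x,y:(x/8+110,y/8+195); g=lambda x,y:(x/4+270,y/4+150)
for n,p,z in [('barA',f(572,195),122),('barB',f(421,407),122),('collar',f(555,330),80),('blue hole',f(187,202),70),
 ('slot',g(256,236),159),('slotL',g(232,238),157),('slotR',g(282,232),157),('blkBL',g(113,103),147),('blkBR',g(440,150),147),('blkFR',g(412,382),147),('blkFL',g(72,333),147),
 ('gripA',g(452,480),52),('gripB',g(612,503),52),('bottle',(188,295),78),('rack',(131,270),50)]: print(n,unproj(C,p,z))
S=cam('side')
for n,p,z in [('slot s',(351,241),159),('gripA',(307,314),54),('gripB',(307,347),54)]: print(n,unproj(S,p,z))
E
```

```text
barA [566.4 275.5 122. ]
barB [508.9 312.4 122. ]
collar [536.8 291.1  80. ]
blue hole [574.2 400.9  70. ]
slot [582.4 -48.8 159. ]
slotL [581.7 -36.6 157. ]
slotR [585.  -62.1 157. ]
blkBL [656.1  26.1 147. ]
blkBR [ 631.4 -144.3  147. ]
blkFR [ 509.5 -128.6  147. ]
blkFL [533.6  45.3 147. ]
gripA [ 468.8 -159.9   52. ]
gripB [ 456.9 -247.7   52. ]
bottle [408.1 265.3  78. ]
rack [463.8 406.   50. ]
slot s [582.3 -56.  159. ]
gripA [ 470.1 -160.7   54. ]
gripB [ 458.2 -243.1   54. ]
```

Emit:
play_rows(
  moves=[
    [[-20,-3,0,0],[-45,-7,0,0],[-50,-7.5,5,0],[-50,-7.5,5,0],[-50,-7.5,5,0],[-50,-7.5,5,0],[-45,-7,0,0],[-20,-3,0,7.3]],
  ],
  fingers=1,
)

```text
time_s: 0.9
eef_pos: [512.2, 309.6, 236.0]
tcp_rot: [[-0.84, 0.542, -0.0], [0.542, 0.84, -0.001], [-0.0, -0.001, -1.0]]
contact_force: [0.5, 0.6, -0.4]
grip_width: 85.7
gripper_force: 0.0
```

```bash
python3 - <<'E'
from h import *
for i in range(4): o=manip.observe(); im=manip.capture('wrist')
np.set_printoptions(precision=2,suppress=True)
cv2.imwrite('pics/w1.png',im); print(o['eef_pos'],o['tcp_rot'],o['qd']); np.savez('w1.npz',p=o['eef_pos'],R=o['tcp_rot'])
C=cam('wrist',o)
for X in [(566.4,275.5,122),(508.9,312.4,122),(537.6,294,122)]: print(proj(C,X))
E
```

```text
[510.13 311.41 236.02] [[-0.84  0.54 -0.  ]
 [ 0.54  0.84 -0.  ]
 [ 0.   -0.   -1.  ]] [ 2.26 -0.98  1.16  0.27  0.03 -1.82]
[314.42 327.54]
[314.29 242.94]
[314.38 286.77]
```

View pics/w1.png

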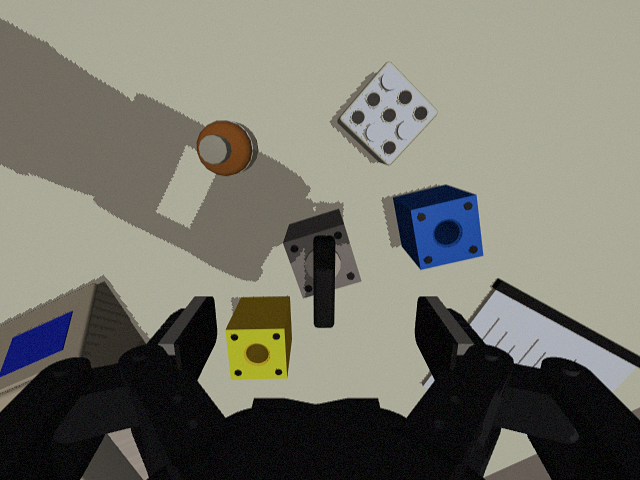

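The wrist picture shows the bar's top face from (324,238) to (324,326), vertical, so the yaw is right. It lies about 6.6 mm to +y of the tool's prediction.

Emit:
play_rows(
  moves=[
    [[-8,1.7,5,0],[-8,1.7,15,0],[-8,1.7,15,0],[-8,1.6,15,0],[0,0,5,0],[0,0,0,0],[0,0,0,0],[0,0,0,0]],
  ],
)

```text
time_s: 1.9
eef_pos: [540.4, 300.8, 182.3]
tcp_rot: [[-0.842, 0.54, 0.001], [0.54, 0.842, 0.0], [-0.001, 0.001, -1.0]]
contact_force: [-0.9, -1.2, 0.3]
grip_width: 85.3
gripper_force: 0.0
```

```bash
python3 - <<'E'
from h import *
for i in range(2): o=manip.observe(); im=manip.capture('wrist')
np.set_printoptions(precision=2,suppress=True)
cv2.imwrite('pics/w2.png',im); print(o['eef_pos'],o['qd'])
C=cam('wrist',o); print(proj(C,o['eef_pos']+np.array([0,0,0])))
m=(im[180:390,240:400].max(2)<45).astype(np.uint8)
n,l,s,c=cv2.connectedComponentsWithStats(m)
for i in range(1,n):
  if s[i][4]>300: print(s[i],c[i]+[240,180], cv2.minAreaRect(np.argwhere(l==i)[:,::-1].astype(np.float32)))
E
```

```text
[540.36 300.78 182.32] [ 0.09  0.07  0.11  0.   -0.07 -0.05]
[312.62 330.71]
[  25    7   74  142 4339] [310.99 253.52] ((57.122474670410156, 75.46405792236328), (70.49056243896484, 143.30397033691406), 5.440332412719727)
```

View pics/w2.png

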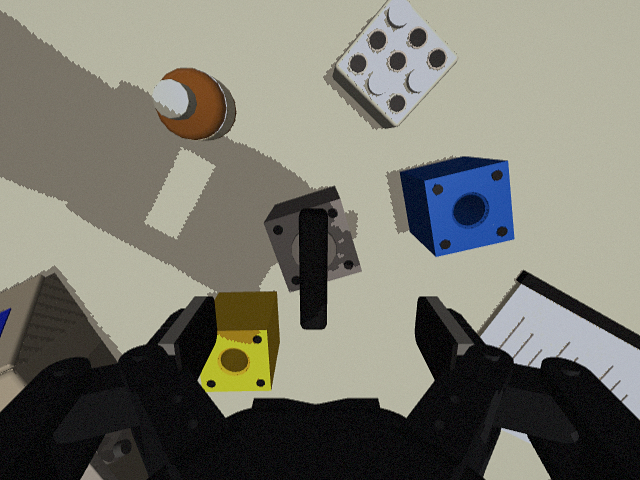

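The bar (u 300–328, v 210–329) is centred between the fingers. I'll go down and grip.

Emit:
play_rows(
  moves=[
    [[0,0,10,0],[0,0,15,0],[0,0,15,0],[0,0,12,0],[0,0,6,0],[0,0,4,0],[0,0,0,0],[0,0,0,0]],
  ],
)

```text
time_s: 2.8
eef_pos: [540.5, 300.6, 120.0]
tcp_rot: [[-0.842, 0.54, 0.001], [0.54, 0.842, 0.0], [-0.0, 0.001, -1.0]]
contact_force: [-0.3, 0.2, -0.1]
grip_width: 85.2
gripper_force: 0.0
```

Emit:
play_rows(
  moves=[
    [[0,0,0,0],[0,0,0,0],[0,0,0,0],[0,0,0,0],[0,0,0,0],[0,0,0,0],[0,0,0,0],[0,0,0,0]],
  ],
  fingers=0,
  force=70,
)

```text
time_s: 3.6
eef_pos: [540.4, 300.6, 119.7]
tcp_rot: [[-0.842, 0.54, 0.0], [0.54, 0.842, 0.0], [-0.0, 0.0, -1.0]]
contact_force: [0.6, 0.3, 0.9]
grip_width: 14.5
gripper_force: 69.9
```

Emit:
play_rows(
  moves=[
    [[0,0,-5,0],[0,0,-15,0],[0,0,-25,0],[0,0,-30,0],[0,0,-35,0],[0,0,-35,0],[0,0,-25,0],[0,0,-10,0]],
  ],
)

```text
time_s: 4.4
eef_pos: [540.7, 300.8, 303.4]
tcp_rot: [[-0.842, 0.54, 0.004], [0.54, 0.842, 0.002], [-0.003, 0.004, -1.0]]
contact_force: [0.4, 0.2, -1.4]
grip_width: 14.6
gripper_force: 69.7
```

Emit:
play_rows(
  moves=[
    [[0,0,0,4],[0,0,0,8],[0,0,0,8],[0,0,0,8],[0,0,0,8],[0,0,0,8],[0,0,0,4],[0,0,0,2]],
  ],
)

```text
time_s: 5.2
eef_pos: [539.9, 300.4, 299.1]
tcp_rot: [[-0.125, 0.992, -0.001], [0.992, 0.125, -0.001], [-0.0, -0.001, -1.0]]
contact_force: [1.3, -0.1, -0.9]
grip_width: 14.8
gripper_force: 69.7
```

Emit:
play_rows(
  moves=[
    [[-20,0,0,0],[-40,0,0,0],[-50,0,0,0],[-50,0,0,0],[-50,0,0,0],[-50,0,0,0],[-50,0,0,0],[-45,-3,0,0]],
  ],
)

```text
time_s: 6.0
eef_pos: [582.3, -54.2, 299.2]
tcp_rot: [[-0.127, 0.992, -0.001], [0.992, 0.127, 0.0], [0.0, -0.001, -1.0]]
contact_force: [0.2, 0.3, -0.6]
grip_width: 14.6
gripper_force: 69.7
```

Emit:
play_rows(
  moves=[
    [[-30,0,0,0],[-15,0,0,0],[0,0,0,0],[0,0,0,0],[0,0,0,0],[0,0,0,0]],
  ],
)

```text
time_s: 6.6
eef_pos: [588.3, -95.4, 299.6]
tcp_rot: [[-0.129, 0.992, -0.0], [0.992, 0.129, 0.0], [0.0, -0.0, -1.0]]
contact_force: [0.5, -0.4, -1.3]
grip_width: 15.0
gripper_force: 69.6
```

```bash
python3 - <<'E'
from h import *
for i in range(2): o=manip.observe(); im=manip.capture('wrist')
np.set_printoptions(precision=4,suppress=True)
cv2.imwrite('pics/w3.png',im); print(o['eef_pos'],o['tcp_rot'],o['qd']); np.savez('w3.npz',eef_pos=o['eef_pos'],tcp_rot=o['tcp_rot'])
C=cam('wrist',o); p=proj(C,(582.4,-52,159)); print(p)
a,b=[int(x) for x in p]; 
A=cv2.resize(im[max(b-40,0):b+40,a-50:a+50],(400,320),interpolation=cv2.INTER_CUBIC)
B=cv2.resize(im[220:420,255:380],(375,600),interpolation=cv2.INTER_CUBIC)
can=np.zeros((600,800,3),np.uint8);can[:320,:400]=A;can[:,420:795]=cv2.convertScaleAbs(B,alpha=1.8)
can[330:570,:320]=cv2.resize(im,(320,240)); cv2.imwrite('pics/w3c.png',can); print(a-50,max(b-40,0))
E
```

```text
[588.3177 -95.5832 299.6682] [[-0.1289  0.9917 -0.    ]
 [ 0.9917  0.1289  0.0001]
 [ 0.0001 -0.     -1.    ]] [-0.2826  0.0382 -0.0869 -0.017  -0.0002  0.0875]
[314.5373 179.9371]
264 139
```

View pics/w3c.png

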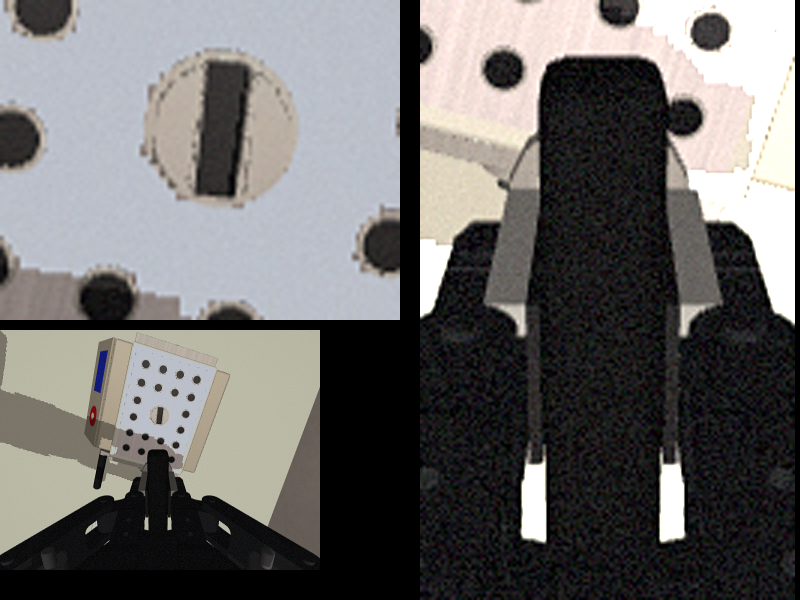

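The slot is seen at (319.5,171.3), leaning about 5° in the tool frame. The bar is gripped and centred at u≈316. I'll look again with the tool turned, so the hand-eye bias cancels.

Emit:
play_rows(
  moves=[
    [[5,7,0,0],[10,13,0,0],[11,14,0,0],[6.4,8.5,0,0],[0,0,0,-4],[0,0,0,-8.5],[0,0,0,-8.5],[0,0,0,-8.5]],
  ],
)

```text
time_s: 7.5
eef_pos: [626.8, -58.4, 299.4]
tcp_rot: [[-0.605, 0.796, -0.0], [0.796, 0.605, 0.0], [0.0, -0.0, -1.0]]
contact_force: [-0.7, 0.4, -0.7]
grip_width: 14.9
gripper_force: 69.7
```

Emit:
play_rows(
  moves=[
    [[0,0,0,-8.5],[0,0,0,-8.5],[0,0,0,-8.5],[0,0,0,-8.5],[0,0,0,-8],[0,0,0,-3],[0,0,0,0],[0,0,0,0]],
  ],
)

```text
time_s: 8.3
eef_pos: [626.6, -58.7, 299.5]
tcp_rot: [[-0.99, 0.144, -0.0], [0.144, 0.99, 0.0], [0.0, -0.0, -1.0]]
contact_force: [0.2, -0.3, -1.1]
grip_width: 14.9
gripper_force: 69.7
```

```bash
cat > slot.py <<'E'
from h import *
def slot(im,C,guess):
    a,b=[int(round(x)) for x in proj(C,guess)]
    g=cv2.GaussianBlur(im,(3,3),0)[b-30:b+31,a-30:a+31].max(2)
    n,l,s,c=cv2.connectedComponentsWithStats((g<110).astype(np.uint8))
    r=[]
    for i in range(1,n):
        if 200<s[i][4]<900:
            q=np.argwhere(l==i)[:,::-1]+[a-30,b-30]; w=cv2.minAreaRect(q.astype(np.float32))
            d=(q-q.mean(0)); e=np.linalg.eigh(d.T@d)[1][:,1]
            if max(w[1])/min(w[1])>2: 
                p=[unproj(C,q.mean(0)+k*10*e,157) for k in(-1,0,1)]
                r.append((q.mean(0),w[1],p[1],np.degrees(np.arctan2(*(p[2]-p[0])[1::-1]))%180))
    return r
E
python3 - <<'E'
from slot import *
np.set_printoptions(precision=3,suppress=True)
w=np.load('w3.npz'); o1={k:w[k] for k in w}; G=(582.4,-52,159)
C1=cam('wrist',o1); r1=slot(cv2.imread('pics/w3.png'),C1,G); print(r1)
for i in range(2): o=manip.observe(); im=manip.capture('wrist')
cv2.imwrite('pics/w4.png',im); np.savez('w4.npz',eef_pos=o['eef_pos'],tcp_rot=o['tcp_rot'])
C2=cam('wrist',o); r2=slot(im,C2,G); print(o['eef_pos'],o['tcp_rot'],r2)
R1,R2=o1['tcp_rot'],o['tcp_rot']
b=np.linalg.solve((R1-R2)[:2,:2],(r2[0][2]-r1[0][2])[:2]); print('bias',b,(r1[0][2]+R1[:,:2]@b),(r2[0][2]+R2[:,:2]@b))
E
```

```text
[(array([319.143, 170.692]), (11.287160873413086, 33.489376068115234), array([585.823, -46.012, 157.   ]), np.float64(91.09029288745141))]
[626.538 -58.726 299.526] [[-0.99   0.144 -0.   ]
 [ 0.144  0.99   0.   ]
 [ 0.     0.    -1.   ]] []Traceback (most recent call last):
  File "<stdin>", line 9, in <module>
IndexError: list index out of range
```

```bash
python3 - <<'E'
from h import *
w=np.load('w4.npz'); o={k:w[k] for k in w}; C=cam('wrist',o); im=cv2.imread('pics/w4.png')
a,b=[int(x) for x in proj(C,(584.4,-48,158))]; print(a,b)
can=np.zeros((600,800,3),np.uint8)
can[:400,:400]=cv2.resize(im[b-40:b+40,a-40:a+40],(400,400),interpolation=cv2.INTER_CUBIC)
can[:300,400:]=cv2.resize(im,(400,300)); cv2.imwrite('pics/w4c.png',can)
E
```

```text
319 179
```

View pics/w4c.png

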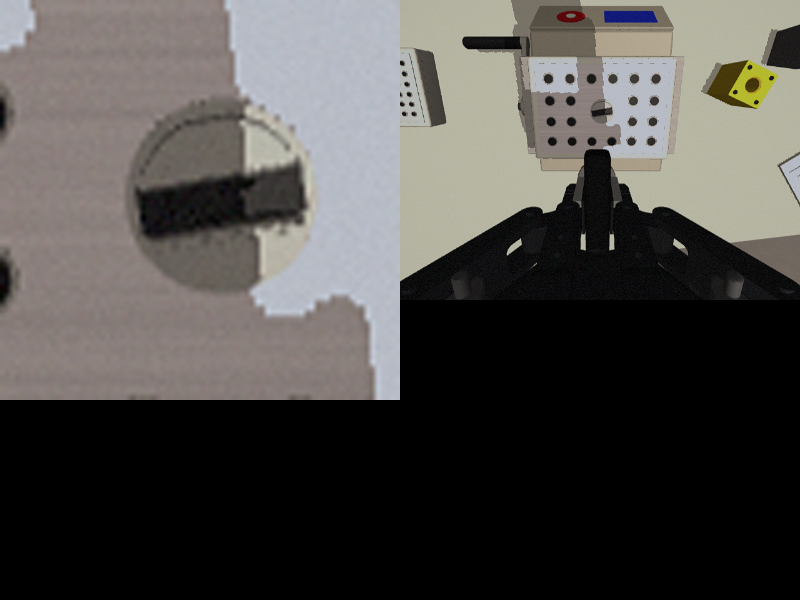

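The slot is centred at (323.3,179.1) in w4 (shadowed), tilted 8.9° from the heater's y. So the screw is at about 0.16 rad and the slot direction about 91°.

```bash
python3 - <<'E'
from h import *
np.set_printoptions(precision=3,suppress=True)
P=[];R=[];
for n,uv in(('w3',(319.3,170.9)),('w4',(323.3,179.1))):
    w=np.load(n+'.npz'); o={k:w[k] for k in w}; C=cam('wrist',o); P.append(unproj(C,uv,157)[:2]);R.append(o['tcp_rot'][:2,:2]); 
    print(n,P[-1])
b=np.linalg.solve(R[0]-R[1],P[1]-P[0]); S=P[0]+R[0]@b; print('bias',b,S)
w=np.load('w4.npz'); o={k:w[k] for k in w}; C=cam('wrist',o)
# block corners in w4 full-res: rightpic scale .625
im=cv2.imread('pics/w4.png'); g=cv2.cvtColor(im,6)
o=manip.observe(); T=o['tcp_rot']; print(o['eef_pos'],'tool shift to S',T.T@np.r_[S-o['eef_pos'][:2],0])
E
```

```text
w3 [585.962 -46.15 ]
w4 [584.806 -45.493]
bias [-0.299 -1.059] [584.951 -46.583]
[626.5   -58.79  299.537] tool shift to S [42.87   6.126  0.003]
```

The bias is about (-0.3,-1.1) mm, and the screw axis lies at (585.0,-46.6). I'll centre over it and turn the blade to the slot.

Emit:
play_rows(
  moves=[
    [[8,1,0,2],[12,1.6,0,0],[12,2,0,0],[8.5,1.2,0,0],[2,0.5,0,0],[0,0,0,4],[0,0,0,8.5],[0,0,0,8.5]],
  ],
)

```text
time_s: 9.2
eef_pos: [585.9, -45.7, 299.6]
tcp_rot: [[-0.852, 0.523, 0.0], [0.523, 0.852, -0.0], [-0.0, 0.0, -1.0]]
contact_force: [0.4, 0.7, -0.8]
grip_width: 14.8
gripper_force: 69.7
```

Emit:
play_rows(
  moves=[
    [[0,0,0,8.5],[0,0,0,8.5],[0,0,0,8.5],[0,0,0,8.5],[0,0,0,8.5],[0,0,0,8.5],[0,0,0,6.7],[0,0,0,0]],
  ],
)

```text
time_s: 10.0
eef_pos: [585.9, -45.7, 299.6]
tcp_rot: [[-0.018, 1.0, 0.0], [1.0, 0.018, -0.0], [-0.0, 0.0, -1.0]]
contact_force: [-0.2, 0.7, -0.9]
grip_width: 14.7
gripper_force: 69.7
```

Emit:
play_rows(
  moves=[
    [[0,0,5,0],[0,0,10,0],[0,0,10,0],[0,0,5,0],[0,0,0,0],[0,0,0,0]],
  ],
)

```text
time_s: 10.6
eef_pos: [585.6, -45.6, 269.6]
tcp_rot: [[-0.02, 1.0, -0.0], [1.0, 0.02, -0.0], [-0.0, -0.0, -1.0]]
contact_force: [0.5, 0.1, -1.3]
grip_width: 14.4
gripper_force: 69.7
```

```bash
python3 - <<'E'
from h import *
o=manip.observe(); T=o['tcp_rot']; print(o['eef_pos'],'A',np.degrees(np.arctan2(T[1,1],T[0,1])), T.T@(np.array([584.95,-46.58,253])-o['eef_pos']),o['contact_force'],o['ft_torque'],T[:,2])
E
```

```text
[585.61671226 -45.598763   269.62533902] A 1.145973176192899 [-0.96743086 -0.68570641 16.62537558] [ 0.53702967  0.10186576 -1.28967431] [ 0.00792891 -0.05642421 -0.03537141] [-2.95512558e-05 -1.71867847e-05 -9.99999999e-01]
```

Emit:
play_rows(
  moves=[
    [[-1,-0.7,3,0],[0,0,3,0],[0,0,3,0],[0,0,2,0],[0,0,0,0]],
  ],
)

```text
time_s: 11.1
eef_pos: [584.8, -46.6, 258.3]
tcp_rot: [[-0.02, 1.0, -0.0], [1.0, 0.02, 0.0], [0.0, -0.0, -1.0]]
contact_force: [-0.0, -0.2, -1.6]
grip_width: 14.7
gripper_force: 69.7
```

Emit:
play_rows(
  moves=[
    [[0,0,1.5,0],[0,0,1.5,0],[0,0,1.5,0],[0,0,1,0],[0,0,0,0],[0,0,0,0]],
  ],
)

```text
time_s: 11.7
eef_pos: [584.9, -46.6, 253.1]
tcp_rot: [[-0.02, 1.0, 0.0], [1.0, 0.02, -0.0], [-0.0, 0.0, -1.0]]
contact_force: [0.2, 0.6, -0.7]
grip_width: 14.7
gripper_force: 69.7
```

```bash
python3 - <<'E'
from h import *
o=manip.observe(); T=o['tcp_rot']; print(o['eef_pos'],'A',np.degrees(np.arctan2(T[1,1],T[0,1])), o['contact_force'],o['ft_torque'],o['grip_width'])
im=manip.capture('wrist'); cv2.imwrite('pics/w5.png',im)
E
```

```text
[584.87251156 -46.60170075 253.11011786] A 1.1271374056593466 [ 0.20107679  0.55096608 -0.72353275] [ 4.38818760e-03 -9.05806639e-05 -9.87773126e-04] 14.715032948384467
```

The blade is in the slot with no contact force. Now I'll turn it anticlockwise.

Emit:
play_rows(
  moves=[
    [[0,0,0,-4],[0,0,0,-7],[0,0,0,-8],[0,0,0,-8],[0,0,0,-8],[0,0,0,-8],[0,0,0,-8],[0,0,0,-8]],
  ],
)

```text
time_s: 12.55
eef_pos: [584.9, -46.3, 253.4]
tcp_rot: [[-0.87, 0.493, 0.0], [0.493, 0.87, 0.0], [-0.0, 0.001, -1.0]]
contact_force: [-0.9, 2.0, -0.1]
grip_width: 15.1
gripper_force: 69.9
```

```bash
python3 - <<'E'
from h import *
o=manip.observe(); T=o['tcp_rot']; print(o['eef_pos'],'A',np.degrees(np.arctan2(T[1,1],T[0,1])), o['contact_force'],o['ft_torque'],o['grip_width'])
E
```

```text
[584.9477654  -46.33788466 253.36805869] A 60.45709715756919 [-0.9117516   1.99500419 -0.1349588 ] [ 0.31612888  0.09183001 -0.04020023] 15.079762495905735
```

Emit:
play_rows(
  moves=[
    [[0,0,0,-7],[0,0,0,-7],[0,0,0,-6],[0,0,0,-4],[0,0,0,-3],[0,0,0,-3],[0,0,0,-2],[0,0,0,0]],
  ],
)

```text
time_s: 13.35
eef_pos: [584.8, -46.4, 253.3]
tcp_rot: [[-0.999, -0.038, -0.0], [-0.038, 0.999, 0.0], [0.0, 0.0, -1.0]]
contact_force: [-1.1, 1.5, 0.5]
grip_width: 14.3
gripper_force: 70.0
```

```bash
python3 - <<'E'
from h import *
o=manip.observe(); T=o['tcp_rot']; print(o['eef_pos'],'A',np.degrees(np.arctan2(T[1,1],T[0,1])), o['contact_force'],o['ft_torque'],o['grip_width'])
E
```

```text
[584.76200339 -46.36148125 253.30069326] A 92.15501593296456 [-1.08768689  1.52498351  0.51157038] [0.46593261 0.32939886 0.00179009] 14.274771559736655
```

Emit:
play_rows(
  moves=[
    [[0,0,0,-1.5],[0,0,0,-1.5],[0,0,0,0]],
  ],
)

```text
time_s: 13.65
eef_pos: [584.9, -46.5, 253.3]
tcp_rot: [[-0.996, -0.09, 0.0], [-0.09, 0.996, 0.0], [-0.0, 0.0, -1.0]]
contact_force: [-1.7, 2.3, 2.5]
grip_width: 14.8
gripper_force: 70.2
```

```bash
python3 - <<'E'
from h import *
o=manip.observe(); T=o['tcp_rot']; print(o['eef_pos'],'A',np.degrees(np.arctan2(T[1,1],T[0,1])), o['contact_force'],o['ft_torque'],o['grip_width'])
E
```

```text
[584.85922563 -46.50218453 253.25971443] A 95.18981969238105 [-1.67266828  2.27743524  2.53183772] [ 0.60472656  0.45501696 -0.03094067] 14.771143972978583
```

Emit:
play_rows(
  moves=[
    [[0,0,0,3],[0,0,0,5],[0,0,0,5],[0,0,0,0],[0,0,-3,0],[0,0,-10,0],[0,0,-15,0],[0,0,-15,0]],
  ],
)

```text
time_s: 14.45
eef_pos: [584.9, -46.7, 297.3]
tcp_rot: [[-0.991, 0.136, 0.0], [0.136, 0.991, -0.0], [-0.0, -0.0, -1.0]]
contact_force: [-0.0, -0.4, -0.9]
grip_width: 14.9
gripper_force: 69.7
```

Emit:
play_rows(
  moves=[
    [[-15,-2,-5,0],[-20,-4,0,0],[-5,0,0,0],[0,0,0,0],[0,0,0,0],[0,0,0,0]],
  ],
)

```text
time_s: 15.05
eef_pos: [623.1, -57.8, 301.2]
tcp_rot: [[-0.991, 0.137, -0.0], [0.137, 0.991, 0.0], [0.0, -0.0, -1.0]]
contact_force: [-0.1, 0.0, -1.2]
grip_width: 15.1
gripper_force: 69.6
```

```bash
python3 - <<'E'
from h import *
for i in range(2): o=manip.observe(); im=manip.capture('wrist')
T=o['tcp_rot']; print(o['eef_pos'],'A',np.degrees(np.arctan2(T[1,1],T[0,1])), o['grip_width'])
cv2.imwrite('pics/w6.png',im); np.savez('w6.npz',eef_pos=o['eef_pos'],tcp_rot=o['tcp_rot'])
C=cam('wrist',o); a,b=[int(x) for x in proj(C,(584.4,-46,158))]; print(a,b)
can=np.zeros((600,800,3),np.uint8)
can[:400,:400]=cv2.resize(im[b-40:b+40,a-40:a+40],(400,400),interpolation=cv2.INTER_CUBIC)
can[:300,400:]=cv2.resize(im,(400,300)); 
can[400:,:400]=cv2.resize(im[b-65:b+55,a-120:a+120],(400,200)); can[300:,400:]=cv2.resize(im[220:340,235:395],(400,300))
cv2.imwrite('pics/w6c.png',can)
E
```

```text
[623.20795826 -57.81071503 301.29253256] A 82.1486438515132 14.76779887479028
322 183
```

View pics/w6c.png

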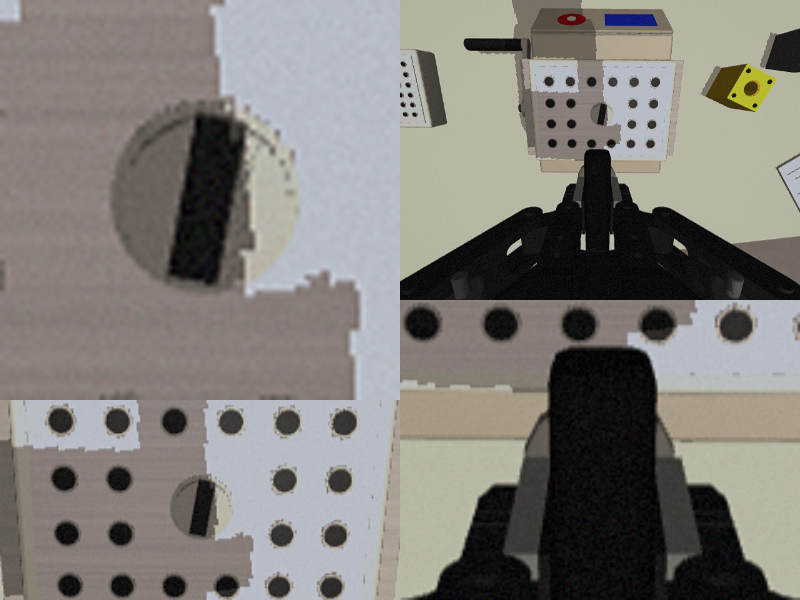

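The slot now runs from (219,117) to (194,280) in the crop, 8.7° short of the heater's x axis, so the screw is at about 1.43 rad because of blade play. I'll go back in and turn about 9° more.

Emit:
play_rows(
  moves=[
    [[10,1.5,0,0],[15,2.4,0,0],[12,1.6,0,0],[2.4,0.4,0,4.3],[0,0,0,4.3],[0,0,10,0],[0,0,10,0],[0,0,5,0]],
  ],
)

```text
time_s: 15.95
eef_pos: [584.7, -46.6, 274.4]
tcp_rot: [[-0.959, 0.282, -0.002], [0.282, 0.959, 0.0], [0.002, -0.0, -1.0]]
contact_force: [-0.6, -0.4, -0.4]
grip_width: 14.9
gripper_force: 69.7
```

Emit:
play_rows(
  moves=[
    [[0,0,5,0],[0,0,5,0],[0,0,0,0],[0,0,0,0],[0,0,0,0]],
  ],
)

```text
time_s: 16.45
eef_pos: [585.6, -46.8, 266.4]
tcp_rot: [[-0.959, 0.283, 0.001], [0.283, 0.959, -0.0], [-0.001, 0.0, -1.0]]
contact_force: [0.3, -1.0, -0.9]
grip_width: 14.5
gripper_force: 69.7
```

```bash
python3 - <<'E'
from h import *
o=manip.observe(); T=o['tcp_rot']; print(o['eef_pos'],'A',np.degrees(np.arctan2(T[1,1],T[0,1])), T.T@(np.array([584.95,-46.58,252.5])-o['eef_pos']))
E
```

```text
[585.60313849 -46.78115565 266.41899468] A 73.53744684567481 [6.91081622e-01 6.83983952e-03 1.39186144e+01]
```

Emit:
play_rows(
  moves=[
    [[0.7,0,3,0],[0,0,4,0],[0,0,3,0],[0,0,2,0],[0,0,1.5,0],[0,0,0.4,0],[0,0,0,0],[0,0,0,0]],
  ],
)

```text
time_s: 17.25
eef_pos: [584.8, -46.6, 252.3]
tcp_rot: [[-0.959, 0.284, 0.0], [0.284, 0.959, 0.0], [-0.0, 0.0, -1.0]]
contact_force: [-1.0, -0.6, -0.6]
grip_width: 14.9
gripper_force: 69.7
```

Emit:
play_rows(
  moves=[
    [[0,0,0,-5],[0,0,0,-6],[0,0,0,-6],[0,0,0,-5],[0,0,0,-4],[0,0,0,-3],[0,0,0,-2],[0,0,0,0]],
  ],
)

```text
time_s: 18.05
eef_pos: [584.7, -46.4, 252.3]
tcp_rot: [[-0.968, -0.251, -0.0], [-0.251, 0.968, 0.0], [0.0, 0.0, -1.0]]
contact_force: [-0.4, 1.0, -0.5]
grip_width: 14.9
gripper_force: 69.7
```

```bash
python3 - <<'E'
from h import *
o=manip.observe(); T=o['tcp_rot']; print(o['eef_pos'],'A',np.degrees(np.arctan2(T[1,1],T[0,1])), o['contact_force'],o['ft_torque'],o['grip_width'])
E
```

```text
[584.66445139 -46.38556513 252.28118004] A 104.55559093810065 [-0.44981106  1.04353276 -0.48165672] [ 0.37804064  0.17815034 -0.0134525 ] 14.948594394426529
```

Emit:
play_rows(
  moves=[
    [[0,0,0,6],[0,0,0,8],[0,0,0,8],[0,0,0,0.5],[0,0,-5,0],[0,0,-10,0],[0,0,-16,0],[0,0,-18,0]],
  ],
)

```text
time_s: 18.85
eef_pos: [584.7, -46.6, 302.4]
tcp_rot: [[-0.991, 0.137, 0.0], [0.137, 0.991, -0.0], [-0.0, -0.0, -1.0]]
contact_force: [-0.1, -0.5, -0.9]
grip_width: 15.0
gripper_force: 69.7
```

Emit:
play_rows(
  moves=[
    [[-15,-2,0,0],[-20,-4,0,0],[-5,0,0,0],[0,0,0,0],[0,0,0,0],[0,0,0,0]],
  ],
)

```text
time_s: 19.45
eef_pos: [623.0, -57.8, 301.4]
tcp_rot: [[-0.99, 0.138, -0.0], [0.138, 0.99, 0.0], [0.0, 0.0, -1.0]]
contact_force: [0.3, 0.6, -0.3]
grip_width: 14.8
gripper_force: 69.6
```

```bash
sed -i 's/def slot(im,C,guess)/def slot(im,C,guess,th=110)/; s/g<110/g<th/' slot.py; python3 - <<'E'
from slot import *
for i in range(2): o=manip.observe(); im=manip.capture('wrist')
T=o['tcp_rot']; print(o['eef_pos'],'A',np.degrees(np.arctan2(T[1,1],T[0,1])), o['grip_width'])
cv2.imwrite('pics/w7.png',im); np.savez('w7.npz',eef_pos=o['eef_pos'],tcp_rot=o['tcp_rot'])
w=np.load('w6.npz'); o6={k:w[k] for k in w}
for th in(40,55,70):
  print(th,slot(cv2.imread('pics/w6.png'),cam('wrist',o6),(584.4,-46,158),th),slot(im,cam('wrist',o),(584.4,-46,158),th))
E
```

```text
[623.11671707 -57.86441915 301.4266433 ] A 82.05495732009278 14.953027967111716
40 [(array([322.6797153 , 182.73309609]), (9.105955123901367, 31.571998596191406), array([584.26242696, -45.6965024 , 157.        ]), np.float64(162.90900264734026))] [(array([322.60750853, 182.49146758]), (31.0, 9.0), array([584.02774541, -45.71674759, 157.        ]), np.float64(174.99092101572143))]
55 [(array([322.72468354, 182.62658228]), (9.82872200012207, 32.61907196044922), array([584.1864708, -45.6516158, 157.       ]), np.float64(163.13790879643398))] [(array([322.66246057, 182.31230284]), (32.01240158081055, 9.98968505859375), array([583.89790371, -45.65677982, 157.        ]), np.float64(174.3448505042903))]
70 [(array([322.77259475, 182.70845481]), (10.59027099609375, 33.33973693847656), array([584.25350947, -45.6232584 , 157.        ]), np.float64(163.0198041253722))] [(array([322.67226891, 182.54341737]), (33.21343994140625, 10.631499290466309), array([584.07397325, -45.6726298 , 157.        ]), np.float64(174.56512913717242))]
```

The slot is now at 174.6°, so the screw is at about 1.62 rad: unlocked. I'll take the key back.

Emit:
play_rows(
  moves=[
    [[8,20,0,0],[17,45,0,0],[18.5,48,0,0],[18.5,48,0,0],[18.5,48,0,0],[18.5,48,0,0],[16,45,0,0],[11,28,0,0]],
  ],
)

```text
time_s: 20.35
eef_pos: [544.5, 283.5, 301.4]
tcp_rot: [[-0.991, 0.137, 0.0], [0.137, 0.991, 0.001], [-0.0, 0.001, -1.0]]
contact_force: [0.6, 0.1, -0.7]
grip_width: 15.0
gripper_force: 69.7
```

Emit:
play_rows(
  moves=[
    [[5,13,0,4],[0,0,0,8],[0,0,0,8],[0,0,0,4.7],[0,0,0,0],[0,0,0,0]],
  ],
)

```text
time_s: 20.95
eef_pos: [542.6, 294.1, 301.3]
tcp_rot: [[-0.843, 0.538, 0.0], [0.538, 0.843, 0.0], [-0.0, 0.0, -1.0]]
contact_force: [-0.5, 0.5, -1.2]
grip_width: 14.9
gripper_force: 69.7
```

```bash
python3 - <<'E'
from h import *
o=manip.observe(); T=o['tcp_rot']; print(o['eef_pos'],'A',np.degrees(np.arctan2(T[1,1],T[0,1])), T.T@(np.array([540.4,300.6,119.7])-o['eef_pos']),o['contact_force'])
E
```

```text
[542.5626941  294.12369993 301.31398806] A 57.484572108567114 [  5.31390057   4.29175753 181.61388616] [-0.46689891  0.4904868  -1.23254433]
```

Emit:
play_rows(
  moves=[
    [[2.5,2,10,0],[2.8,2.3,25,0],[0,0,30,0],[0,0,25,0],[0,0,15,0],[0,0,5,0],[0,0,0,0],[0,0,0,0]],
  ],
)

```text
time_s: 21.75
eef_pos: [541.0, 300.9, 192.4]
tcp_rot: [[-0.842, 0.54, 0.002], [0.54, 0.842, 0.001], [-0.001, 0.002, -1.0]]
contact_force: [0.4, -0.6, -0.4]
grip_width: 15.0
gripper_force: 69.7
```

```bash
python3 - <<'E'
from h import *
o=manip.observe(); T=o['tcp_rot']; print(o['eef_pos'], T.T@(np.array([540.4,300.6,119.7])-o['eef_pos']),o['contact_force'])
E
```

```text
[541.03618972 300.90118774 192.36514285] [ 0.44163065 -0.70670696 72.66377339] [ 0.43206145 -0.59927905 -0.39245545]
```

Emit:
play_rows(
  moves=[
    [[0.4,-0.7,8,0],[0,0,12,0],[0,0,14,0],[0,0,14,0],[0,0,10,0],[0,0,7,0],[0,0,4,0],[0,0,0,0]],
  ],
)

```text
time_s: 22.55
eef_pos: [539.7, 300.2, 121.7]
tcp_rot: [[-0.842, 0.54, -0.001], [0.54, 0.842, -0.0], [0.0, -0.0, -1.0]]
contact_force: [-0.2, -1.1, -0.5]
grip_width: 15.0
gripper_force: 69.7
```

Emit:
play_rows(
  moves=[
    [[0,0,2,0],[0,0,1.2,0],[0,0,0.5,0],[0,0,0,0]],
  ],
)

```text
time_s: 22.95
eef_pos: [540.2, 300.4, 119.7]
tcp_rot: [[-0.842, 0.54, 0.001], [0.54, 0.842, 0.0], [-0.001, 0.001, -1.0]]
contact_force: [-2.1, -1.1, 6.4]
grip_width: 14.8
gripper_force: 70.8
```

Emit:
play_rows(
  moves=[
    [[0,0,0,0],[0,0,0,0],[0,0,0,0],[0,0,0,0],[0,0,0,0],[0,0,0,0],[0,0,0,0]],
  ],
  fingers=1,
)

```text
time_s: 23.65
eef_pos: [539.8, 300.2, 118.5]
tcp_rot: [[-0.842, 0.54, -0.0], [0.54, 0.842, -0.0], [0.0, -0.0, -1.0]]
contact_force: [0.9, -0.6, -0.4]
grip_width: 85.5
gripper_force: 0.0
```

Emit:
play_rows(
  moves=[
    [[0,0,-5,0],[0,0,-10,0],[0,0,-20,0],[0,0,-30,0],[0,0,-30,0],[0,0,-25,0],[0,0,-10,0],[0,0,0,0]],
  ],
)

```text
time_s: 24.45
eef_pos: [540.2, 300.5, 250.1]
tcp_rot: [[-0.842, 0.54, 0.002], [0.54, 0.842, 0.001], [-0.001, 0.002, -1.0]]
contact_force: [-0.2, -0.2, -0.5]
grip_width: 85.5
gripper_force: 0.0
```

Emit:
play_rows(
  moves=[
    [[0,0,0,5],[0,0,0,8.5],[0,0,0,8.5],[0,0,0,8.5],[0,0,0,8.5],[0,0,0,8.5],[0,0,0,8.5],[0,0,0,7]],
  ],
)

```text
time_s: 25.25
eef_pos: [539.3, 300.0, 246.7]
tcp_rot: [[0.105, 0.995, -0.002], [0.995, -0.105, -0.001], [-0.001, -0.002, -1.0]]
contact_force: [0.8, -0.3, 0.0]
grip_width: 85.3
gripper_force: 0.0
```

```bash
python3 - <<'E'
from h import *
o=manip.observe(); im=manip.capture('wrist'); cv2.imwrite('pics/w8.png',im)
cv2.imwrite('pics/s8.png',manip.capture('side'));cv2.imwrite('pics/t8.png',manip.capture('top'))
T=o['tcp_rot']; print(o['eef_pos'],'A',np.degrees(np.arctan2(T[1,1],T[0,1])), T.T@(np.array([461.6,-225.8,200])-o['eef_pos']),o['contact_force'],o['grip_width'])
# compare key crops with before
a=cv2.imread('pics/s8.png')[125:195,285:335].astype(int);b=cv2.imread('pics/side0.png')[125:195,285:335].astype(int); print('side diff',(abs(a-b).max(2)>50).sum(), 'of',a.shape[0]*a.shape[1])
E
```

```text
[539.31039156 300.02622107 246.73260242] A -6.01052598154188 [-531.01010207  -22.11947087   47.48743376] [ 0.75913439 -0.2886369   0.02966798] 85.33215054917359
side diff 0 of 3500
```

The side view of the key and stand matches the start, so the key is back fully down. Next, the lever.

Emit:
play_rows(
  moves=[
    [[-20,0,0,2],[-45,-2,0,0],[-50,-3,0,0],[-50,-3,0,0],[-50,-3,0,0],[-50,-3,0,0],[-50,-3,0,0],[-50,-3,0,0]],
  ],
)

```text
time_s: 26.2
eef_pos: [471.1, -60.1, 248.1]
tcp_rot: [[0.129, 0.992, -0.0], [0.992, -0.129, 0.0], [0.0, -0.0, -1.0]]
contact_force: [1.0, 0.3, -0.3]
grip_width: 85.5
gripper_force: 0.0
```

Emit:
play_rows(
  moves=[
    [[-45,0,0,0],[-30,0,0,0],[-10,0,0,0],[0,0,0,0],[0,0,0,0],[0,0,0,0]],
  ],
)

```text
time_s: 26.8
eef_pos: [460.9, -141.3, 248.4]
tcp_rot: [[0.131, 0.991, -0.0], [0.991, -0.131, 0.0], [0.0, -0.0, -1.0]]
contact_force: [-0.3, 1.1, -0.5]
grip_width: 85.5
gripper_force: 0.0
```

```bash
python3 - <<'E'
from h import *
np.set_printoptions(precision=2,suppress=True)
for i in range(2): o=manip.observe(); im=manip.capture('wrist')
cv2.imwrite('pics/w9.png',im); np.savez('w9.npz',eef_pos=o['eef_pos'],tcp_rot=o['tcp_rot'])
T=o['tcp_rot']; C=cam('wrist',o); print(o['eef_pos'],'A',np.degrees(np.arctan2(T[1,1],T[0,1])))
y=np.array([.1426,.9898,0]); G=np.array([464.4,-206,50])
for k in(-45,-20,0,45): print(k,proj(C,G+k*y))
a,b=[int(x) for x in proj(C,G)]; x0,y0=max(a-110,0),max(b-110,0); c=im[y0:y0+150,x0:x0+200]; print(x0,y0)
cv2.imwrite('pics/w9c.png',cv2.resize(c,(800,600),interpolation=cv2.INTER_CUBIC))
E
```

```text
[ 460.96 -141.41  248.44] A -7.544162030512745
-45 [326.19 320.8 ]
-20 [326.69 299.08]
0 [327.1  281.07]
45 [328.09 238.29]
217 171
```

View pics/w9c.png

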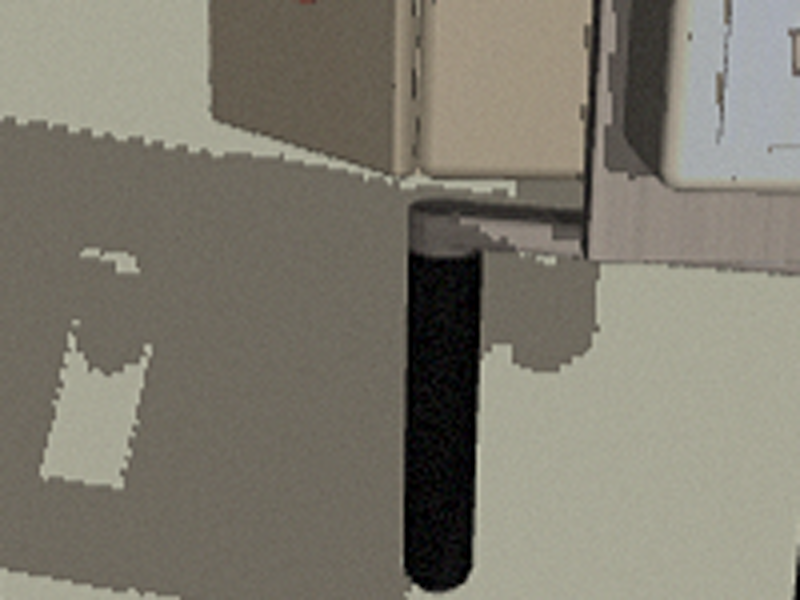

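The sleeve spans (328,234) to (326.5,318), matching the prediction to about 1 mm. Going to it.

Emit:
play_rows(
  moves=[
    [[0,0,0,0.65],[-15,2,10,0],[-25,3.5,20,0],[-25,3.5,30,0],[-18.6,2.5,30,0],[0,0,25,0],[0,0,10,0],[0,0,0,0]],
  ],
)

```text
time_s: 27.7
eef_pos: [459.4, -226.9, 122.3]
tcp_rot: [[0.145, 0.989, -0.002], [0.989, -0.145, 0.001], [0.001, -0.002, -1.0]]
contact_force: [0.3, -0.1, -0.6]
grip_width: 85.4
gripper_force: 0.0
```

Emit:
play_rows(
  moves=[
    [[0,0,5,0],[0,0,5,0],[0,0,0,0],[0,0,0,0],[0,0,0,0]],
  ],
)

```text
time_s: 28.2
eef_pos: [460.2, -227.0, 113.9]
tcp_rot: [[0.145, 0.989, 0.001], [0.989, -0.145, -0.0], [-0.0, 0.001, -1.0]]
contact_force: [0.7, 0.6, 0.6]
grip_width: 85.4
gripper_force: 0.0
```

```bash
python3 - <<'E'
from h import *
o=manip.observe(); T=o['tcp_rot']; print(o['eef_pos'],'A',np.degrees(np.arctan2(T[1,1],T[0,1])), T.T@(np.array([460.5,-225.8,56])-o['eef_pos']),o['contact_force'])
E
```

```text
[ 460.21808375 -226.98659525  113.91555453] A -8.310983811166805 [ 1.23017847  0.07206033 57.91528649] [0.69416286 0.55448131 0.59875192]
```

Emit:
play_rows(
  moves=[
    [[1.2,0,8,0],[0,0,12,0],[0,0,14,0],[0,0,12,0],[0,0,7,0],[0,0,4.9,0],[0,0,0,0],[0,0,0,0]],
  ],
)

```text
time_s: 29.0
eef_pos: [460.4, -225.9, 55.8]
tcp_rot: [[0.145, 0.989, 0.0], [0.989, -0.145, -0.0], [-0.0, 0.0, -1.0]]
contact_force: [0.3, 1.0, 0.7]
grip_width: 85.3
gripper_force: 0.0
```

Emit:
play_rows(
  moves=[
    [[0,0,0,0],[0,0,0,0],[0,0,0,0],[0,0,0,0],[0,0,0,0],[0,0,0,0],[0,0,0,0],[0,0,0,0]],
  ],
  fingers=0,
  force=40,
)

```text
time_s: 29.8
eef_pos: [460.6, -225.9, 55.8]
tcp_rot: [[0.145, 0.989, 0.001], [0.989, -0.145, -0.0], [-0.0, 0.001, -1.0]]
contact_force: [5.4, 1.0, 1.3]
grip_width: 16.3
gripper_force: 39.1
```

```bash
python3 - <<'E'
from h import *
o=manip.observe(); print(o['eef_pos'],o['contact_force'],o['ft_torque'])
th=np.radians(np.r_[-15,-13,-10,-6.5,-2.5,np.arange(1.5,87,4),88,90]); th=np.radians(np.linspace(-15,90,33))
d=np.diff(np.c_[-100*np.cos(th),-100*np.sin(th)],axis=0); print(np.round(d,1).tolist())
E
```

```text
[ 460.63562882 -225.89772946   55.79965911] [5.39905037 1.02184358 1.29985281] [ 0.16254763 -0.73471836 -0.01329246]
[[-1.3, -5.6], [-1.0, -5.6], [-0.7, -5.7], [-0.4, -5.7], [-0.0, -5.7], [0.3, -5.7], [0.6, -5.7], [1.0, -5.6], [1.3, -5.6], [1.6, -5.5], [1.9, -5.4], [2.2, -5.3], [2.5, -5.1], [2.8, -5.0], [3.1, -4.8], [3.4, -4.6], [3.6, -4.4], [3.9, -4.2], [4.1, -4.0], [4.3, -3.8], [4.5, -3.5], [4.7, -3.2], [4.9, -3.0], [5.1, -2.7], [5.2, -2.4], [5.3, -2.1], [5.4, -1.8], [5.5, -1.5], [5.6, -1.1], [5.7, -0.8], [5.7, -0.5], [5.7, -0.2]]
```

Emit:
play_rows(
  moves=[
    [[0,-1.3,-5.6,0],[0,-1.0,-5.6,0],[0,-0.7,-5.7,0],[0,-0.4,-5.7,0],[0,0,-5.7,0],[0,0.3,-5.7,0],[0,0.6,-5.7,0],[0,1.0,-5.6,0]],
  ],
)

```text
time_s: 30.6
eef_pos: [458.8, -225.5, 100.7]
tcp_rot: [[0.145, 0.989, 0.0], [0.989, -0.145, 0.0], [0.0, 0.0, -1.0]]
contact_force: [5.3, -0.0, -7.0]
grip_width: 16.7
gripper_force: 39.1
```

Emit:
play_rows(
  moves=[
    [[0,1.3,-5.6,0],[0,1.6,-5.5,0],[0,1.9,-5.4,0],[0,2.2,-5.3,0],[0,2.5,-5.1,0],[0,2.8,-5.0,0],[0,3.1,-4.8,0],[0,3.4,-4.6,0]],
  ],
)

```text
time_s: 31.4
eef_pos: [477.2, -228.2, 142.4]
tcp_rot: [[0.145, 0.989, -0.001], [0.989, -0.145, 0.0], [0.0, -0.001, -1.0]]
contact_force: [1.0, -0.8, -9.0]
grip_width: 16.9
gripper_force: 39.2
```

```bash
cat > e.py <<'E'
from h import *
o=manip.observe(); d=o['eef_pos']-np.array([460.63,-225.9,55.8]); a=np.radians(-8.2)
x=d[0]*np.cos(a)+d[1]*np.sin(a)-96.6; z=d[2]-25.9
print('rel hinge',x,z,np.hypot(x,z),'deg',np.degrees(np.arctan2(z,-x)),o['contact_force'],o['ft_torque'],o['tcp_rot'].round(4).tolist(),o['eef_pos'])
E
python3 e.py
```

```text
rel hinge -79.8994457953642 60.69034381813366 100.33563310793238 deg 37.21972398040621 [ 1.01521357 -0.79318481 -9.01809722] [-0.2881203  -0.17803109  0.03331096] [[0.1446, 0.9895, -0.001], [0.9895, -0.1446, 0.0003], [0.0002, -0.0011, -1.0]] [ 477.16704787 -228.23176598  142.39034382]
```

The lever is following the arc with small forces, so I'll continue.

Emit:
play_rows(
  moves=[
    [[0,3.6,-4.4,0],[0,3.9,-4.2,0],[0,4.1,-4.0,0],[0,4.3,-3.8,0],[0,4.5,-3.5,0],[0,4.7,-3.2,0],[0,4.9,-3.0,0],[0,5.1,-2.7,0]],
  ],
)

```text
time_s: 32.2
eef_pos: [512.3, -233.4, 171.3]
tcp_rot: [[0.145, 0.989, -0.0], [0.989, -0.145, 0.0], [0.0, -0.0, -1.0]]
contact_force: [-4.7, -0.3, -3.8]
grip_width: 16.6
gripper_force: 39.8
```

Emit:
play_rows(
  moves=[
    [[0,5.2,-2.4,0],[0,5.3,-2.1,0],[0,5.4,-1.8,0],[0,5.5,-1.5,0],[0,5.6,-1.1,0],[0,5.7,-0.8,0],[0,3,-0.2,0],[0,0,0,0]],
  ],
)

```text
time_s: 33.0
eef_pos: [548.0, -238.6, 181.2]
tcp_rot: [[0.145, 0.989, 0.001], [0.989, -0.145, -0.0], [-0.0, 0.001, -1.0]]
contact_force: [-4.1, 0.5, 2.3]
grip_width: 16.7
gripper_force: 40.4
```

Emit:
play_rows(
  moves=[
    [[0,0,0,0],[0,0,0,0],[0,0,0,0]],
  ],
)

```text
time_s: 33.3
eef_pos: [547.4, -238.6, 181.2]
tcp_rot: [[0.145, 0.989, 0.0], [0.989, -0.145, -0.0], [-0.0, 0.0, -1.0]]
contact_force: [-4.2, -0.1, 5.0]
grip_width: 16.4
gripper_force: 40.5
```

```bash
python3 e.py
```

```text
rel hinge -8.943951717125216 99.45475765674132 99.85611194553599 deg 84.86122231168265 [-4.20812226 -0.06844547  4.97292243] [0.0278536  0.54173327 0.08295274] [[0.1448, 0.9895, 0.0004], [0.9895, -0.1448, -0.0002], [-0.0001, 0.0004, -1.0]] [ 547.36471861 -238.57684866  181.15475766]
```

Emit:
play_rows(
  moves=[
    [[0,3,-0.3,0],[0,3.2,-0.3,0],[0,3,-0.1,0],[0,0,0,0],[0,0,0,0],[0,0,0,0],[0,0,0,0]],
  ],
)

```text
time_s: 34.0
eef_pos: [556.4, -239.9, 181.6]
tcp_rot: [[0.145, 0.989, -0.0], [0.989, -0.145, -0.0], [-0.0, -0.0, -1.0]]
contact_force: [-2.6, -1.2, 3.8]
grip_width: 16.6
gripper_force: 40.4
```

```bash
python3 e.py; python3 - <<'E'
from h import *
# block rise + key check from the fixed cameras: compare with earlier pictures
s=manip.capture('side'); cv2.imwrite('pics/s9.png',s); s0=cv2.imread('pics/side0.png'); C=cam('side')
def shift(r):
    (x0,y0,x1,y1)=r; a=cv2.cvtColor(s0[y0:y1,x0:x1],6).astype(np.float32); b=cv2.cvtColor(s[y0:y1,x0:x1],6).astype(np.float32)
    return cv2.phaseCorrelate(a,b,cv2.createHanningWindow(a.shape[::-1],cv2.CV_32F))
print('block',shift((325,215,379,262)),'expect',proj(C,(585,-46,159.8))-proj(C,(585,-46,147)))
for n,r in dict(key=(285,125,335,195),bottle=(245,165,280,205),rack=(260,135,295,170),spare=(305,385,385,479)).items():
    x0,y0,x1,y1=r; print(n,shift(r),(abs(s[y0:y1,x0:x1].astype(int)-s0[y0:y1,x0:x1]).max(2)>50).sum())
E
```

```text
rel hinge 0.19663161360556103 99.91547492207403 99.91566840538611 deg 90.11275677809533 [-2.63611967 -1.21778973  3.83409909] [0.00744193 0.47200413 0.06494161] [[0.1447, 0.9895, -0.0], [0.9895, -0.1447, -0.0], [-0.0, -0.0, -1.0]] [ 556.41325191 -239.8708368   181.61547492]
block ((-2.3497840695222543, 1.7362980840779905), 0.11869406479376333) expect [ 0.3150641  -3.84590619]
key ((0.6576206979903922, 1.6589208097650427), 0.13563220765855577) 1579
bottle ((0.3302057326640657, 0.35934611791207516), 0.359084738832381) 673
rack ((-0.17337826930902978, -1.3220123637856567), 0.6873954460944658) 762
spare ((0.011746217437632822, -0.05809810526290704), 0.7561044686784347) 0
```

```bash
python3 - <<'E'
from h import *
t=manip.capture('top'); cv2.imwrite('pics/t9.png',t)
def match(a,b,r,m=12):
    x0,y0,x1,y1=r; f=lambda i:cv2.convertScaleAbs(cv2.Canny(i,60,150)*1.); f=lambda i:cv2.GaussianBlur(cv2.morphologyEx(cv2.cvtColor(i,6),cv2.MORPH_GRADIENT,np.ones((3,3))),(3,3),0)
    R=cv2.matchTemplate(f(b)[y0-m:y1+m,x0-m:x1+m],f(a)[y0:y1,x0:x1],cv2.TM_CCOEFF_NORMED); _,v,_,p=cv2.minMaxLoc(R); return (p[0]-m,p[1]-m,round(v,2))
s0,s8,s9=[cv2.imread(f'pics/{n}.png') for n in('side0','s8','s9')]; t0=cv2.imread('pics/top0.png')
for n,r in dict(blkTop=(318,212,382,235),blkL=(320,215,345,270),blk=(322,212,382,285)).items(): print(n,match(s8,s9,r))
for n,r in dict(key=(150,205,210,265),bottle=(170,280,210,310),rack=(110,250,155,290),spare=(455,220,550,295)).items(): print('top',n,match(t0,t,r))
for n,r in dict(key=(290,140,328,195),bottle=(248,170,275,202),rack=(260,138,293,168)).items(): print('side',n,match(s8,s9,r), s9[r[1]:r[3],r[0]:r[2]].mean().round(),s8[r[1]:r[3],r[0]:r[2]].mean().round())
C=cam('side');print('TCP px',proj(C,(556,-240,182)),'flange',proj(C,(556,-240,350)))
E
```

```text
blkTop (-1, -12, 0.19)
blkL (3, 6, 0.16)
blk (-12, -4, 0.1)
top key (0, 0, 0.99)
top bottle (0, 0, 0.99)
top rack (0, 0, 1.0)
top spare (8, 1, 0.6)
side key (8, 6, 0.15) 85.0 94.0
side bottle (0, 1, 0.35) 93.0 114.0
side rack (-12, -2, 0.26) 83.0 122.0
TCP px [356.23992602 304.58562459] flange [362.00136975 248.88093927]
```

```bash
python3 - <<'E'
from h import *
o=manip.observe(); im=manip.capture('wrist'); cv2.imwrite('pics/w10.png',im); C=cam('wrist',o)
S=np.array([585,-46.6,0]); x=np.array([.9898,-.1426,0]); y=np.array([.1426,.9898,0])
T=o['tcp_rot'];b=T@np.array([.3,1.06,0])
P=lambda hx,hy,z:proj(C,S+hx*x+hy*y+[0,0,z]+b).round(1)
for z in(147,159.8): print(z,'edge',P(0,-90,z),'holes/edge corner',P(-65,-90,z),P(65,-90,z))
for z in(102,114.8): print(z,'plate',P(0,-114,z),P(-70,-114,z),P(70,-114,z))
g=cv2.cvtColor(im,6)
for u in(280,315,350): print(u,g[:150:3,u-2:u+3].mean(1).astype(int).tolist())
for v in(30,60): print('row',v,g[v-2:v+3,60:580:5].mean(0).astype(int).tolist())
E
```

```text
147 edge [319.   55.7] holes/edge corner [158.5  56.1] [479.7  55.3]
159.8 edge [319.3  47.4] holes/edge corner [143.   47.8] [495.8  47. ]
102 plate [318.2 123.6] [191.5 123.9] [445.  123.4]
114.8 plate [318.4 122.4] [182.8 122.7] [454.1 122.2]
280 [199, 198, 198, 197, 201, 199, 101, 199, 199, 198, 198, 199, 197, 186, 164, 129, 76, 58, 57, 58, 56, 56, 57, 100, 104, 105, 106, 105, 162, 170, 171, 172, 170, 171, 171, 171, 173, 173, 174, 174, 149, 119, 124, 125, 123, 124, 124, 124, 125, 124]
315 [199, 198, 198, 198, 199, 200, 102, 201, 199, 200, 198, 200, 197, 186, 163, 129, 73, 56, 59, 57, 56, 57, 55, 100, 105, 103, 104, 102, 168, 166, 165, 167, 167, 168, 167, 169, 169, 169, 192, 192, 190, 190, 189, 190, 189, 188, 187, 187, 190, 21]
350 [200, 198, 199, 198, 198, 200, 104, 199, 199, 199, 198, 199, 197, 187, 163, 128, 70, 56, 59, 57, 56, 55, 57, 96, 100, 101, 104, 98, 126, 167, 166, 166, 165, 166, 167, 167, 167, 165, 166, 166, 143, 119, 125, 125, 124, 123, 124, 125, 126, 125]
row 30 [189, 190, 189, 191, 190, 191, 189, 189, 107, 41, 90, 114, 155, 133, 166, 167, 167, 186, 198, 198, 198, 19
[... 183 characters left out ...]
197, 198, 197, 199, 199, 199, 199, 199, 198, 200, 198, 199, 197, 199, 199, 199, 198, 197, 197, 198, 198, 198, 198, 198, 199, 198, 198, 191, 166, 167, 166, 138, 191, 191, 191, 192, 190, 190, 191, 190, 190, 191, 192, 190, 189, 190]
row 60 [190, 191, 191, 191, 191, 190, 192, 191, 191, 108, 110, 110, 125, 150, 139, 168, 168, 168, 168, 168, 169, 168, 154, 86, 53, 58, 59, 53, 57, 57, 56, 56, 57, 55, 56, 56, 55, 57, 57, 57, 58, 58, 56, 57, 57, 55, 57, 55, 55, 57, 57, 58, 55, 58, 55, 59, 60, 55, 58, 56, 57, 59, 57, 56, 55, 58, 59, 59, 56, 57, 58, 58, 59, 57, 58, 57, 59, 59, 58, 87, 142, 167, 168, 167, 168, 167, 167, 168, 150, 192, 191, 192, 190, 190, 190, 190, 191, 192, 192, 191, 191, 190, 189, 190]
```

```bash
python3 -c "
from bench import manip
print(manip.hand_in())"
```

```text
the job is handed in; nothing more can be done
None
```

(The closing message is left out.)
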